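# Send the sample vials by tube post

### The arm

A 7-joint arm with a two-finger parallel gripper is mounted at the origin on the work surface. World frame = base frame: x ahead of the robot, y to its left, z up, the work surface at z = 0. Lengths are in m, angles in degrees, forces in N, time in s.
With the tool pointing down it reaches from about 0.35 to 0.9 m from the base axis. Payload 8.1 kg.
Tool frame: the origin (TCP) lies at the very end of the fingers, on their centre line; the grasp point (between the pads) lies 19 mm behind it; z points along the fingers, y is the direction in which the jaws open and shut (so a half turn about z gives the same grasp; the last joint's range is limited). The gripper opens to 92 mm and grips with 3 to 60 N. Pads are 19 mm wide; open, the fingers measure 130 mm over their backs; the gripper's body (75 mm by 190 mm) begins 47 mm behind the grasp point.
Start: joints at [-78.816, 24.895, 1.432, 90.138, -0.665, 64.973, -4.303], TCP at [0.183, 0.597, 0.227] pointing down, gripper open.
Joint ranges: [-149.89, 149.89], [-25.12, 119.58], [-72.63, 75.52], [4.76, 147.25], [-75.54, 255.54], [6.69, 114.76], [-157.13, 157.13]. Speed limits (degrees/s): [127.2, 127.2, 172.46, 172.46, 180, 180, 180].

### API

Orientations are given as [roll, pitch, yaw] about the fixed x, y, z axes, in that order (R = Rz(yaw) Ry(pitch) Rx(roll)).
In Python, from bench import manip gives the robot as it stands. The module is installed in compiled form; this text tells all that it offers.
- The arm moves only by the tool carry_out, never from a script. Its argument "moves" is a list of rows, each an object with "xyz": the shift along the tool's x, y, z in m, a list of three; "turn": the turn about the tool's z in rad. In form: [{"xyz": [tx, ty, tz], "turn": turn}, ...]. A call has exactly 10 rows; each row is the pose to reach, as a shift and turn from the pose commanded when the call began, along the tool's axes at that moment; what a row does not reach only later rows make up. A row lasts 1/8 s, in which the tool goes at most 62.5 mm and 10.7 degrees, less where a joint would pass 70% of its speed; a pose out of reach is approached as far as the arm can. A call with a gripper value outside its range is refused whole. "jaw" is the opening, from -1 (shut) to 1 (fully open), so that 0 is half open, set as the call begins (left out, the last holds). The fingers move at their own pace and stop on an object; "newtons" is the grip in N (left out, the last holds). Time passes only in rows, so rows that repeat a pose let the fingers close, or fill a call up. It gives the time, the measured TCP pose, the force and the opening at its end, in the units of the state.
- manip.get_state(): the state, without advancing time (a new reading comes with each control period).
- manip.read_camera(name): name is "scene" or "top"; returns a dict with "img" (384x512x3 uint8, red, green, blue), "depth" (384x512 float32, m along the optical axis (not along the pixel's ray), 0 where there is no reading), "fovy" (degrees; the focal length in pixels is half the picture's height over the tangent of half this angle, whatever the lens; pixels are square), "cx", "cy" (the principal point, pixels), "world_to_cam" (4x4, takes a point from world to camera coordinates). Camera axes: x right, y down, z forward; pixel columns grow to the right and rows downward; lengths in m; the calibration is good to about 2 mm. A picture is of the moment at which its call begins.
- manip.job_done(): hands the job in, once; it reports no verdict.
The state is a dict: "clock": time; "q": joint angles; "qd": joint speeds; "joint_efforts": joint torques, N m; "position": TCP position; "tcp_rot": TCP orientation; "contact_force": force on the tool from outside, world axes, zero at the start; "wrist_torque": the same for the moment, N m; "width": opening from 0.0 (shut) to 1.0 (fully open).
Only numpy, scipy, OpenCV 4.12 (cv2) and the standard library are available. Lean on these libraries where they do the work, as an engineer would, in place of code of your own. Each camera call takes 0.05 s, during which the arm holds its last target. There are 200 camera calls.

### The job

Send every amber sample vial on the grey mat by tube post: slide the sender's clear shutter open and lay each vial across the bay side of its tipping tray, so that its own weight tips the tray and it rolls into the bay (no dropping from a height, no pushing the tray down). When all are in, slide the shutter fully shut, and only then press the black send-valve head down to its stop and let it spring back. Leave the jar and the pen on the mat where they are.

Things in the scene. Friction and masses are not known exactly. Their poses are not given: they have to be found in the camera images.
- sender: Tube-post sender, fixed: a white box 300 mm (its x) by 260 mm (its y), flat top deck 190 mm above the bench; origin at the centre of its underside. -x faces roughly the robot. The tray fills a deck opening x -98..+54, y -97..+7 mm; below it lies the closed dispatch bay (x 0..146, y -97..+7, floor at z 22 mm, clear window and roof). Only the shutter's handle and the valve stand up from the deck.
- sender_bay (a point): A point in the middle of the dispatch bay (sender frame x 70, y -45, z 50 mm).
- tray (a joint): Tipping tray: aluminium rocker plate with a counterweight on its robot side. 0 = level, flush with the deck; grows to 0.85 rad as its bay side (sender +x) goes down. 0.006 N m holds it level: a vial laid 30 to 70 mm from the pivot on the bay side tips it within a second and rolls into the bay, then the tray swings back level in 1 to 2 s. A vial over or behind the pivot does not tip it.
- tray_spot (a point): Point on the tray's top surface, on its centre line, 45 mm from the pivot towards the bay: where a vial's middle is laid. x points from the pivot to the bay (tipping down with the tray), y lies along the pivot. The plate reaches 95 mm towards the robot and 40 mm towards the bay from here, 47 mm to each side along y. Vials lie with their length along y.
- shutter (a joint): Clear plastic shutter, 158 (x) by 106 mm (y), 5 mm thick, sliding 2 mm above the deck along the sender's y. 0 = fully open (parked beside the tray on the sender's +y side); grows to 0.111 m = fully shut over the tray, moving towards the sender's -y. It starts shut or half shut and stays where it is left; friction about 1.5 N.
- shutter_handle (a point): Grip point of the shutter's upright black bar handle in the middle of the shutter: 60 mm long along the sender's x, 12 mm thick along y. This point is 27 mm above the deck, 12 mm below the handle's top and 20 mm above the shutter's plate.
- send_valve (a joint): Send valve: black mushroom plunger head, 40 mm across, on a short aluminium post on the deck's robot-side edge. 0 = up; grows to 0.010 m as it is pressed straight down to its stop. Spring returned: about 3 N to start moving, 9 N at the stop.
- valve_top (a point): Middle of the top of the send-valve head (230 mm above the bench when up).
- mat: Flat grey bench mat, 290 mm (its x) by 220 mm, 3 mm thick, fixed; origin at the centre of its underside; its x points roughly to the robot's left. The vials lie roughly along its x.
- vial0_center (a point): Sample vial lying on its side on the mat (absent in some runs): amber glass, 28 mm in diameter, white six-sided anti-roll cap (28 mm across flats, 32 across corners) on its +x end, 62 mm long in all, about 45 g. This point is its centre: half-way along, 14 mm above what it lies on; x runs along its length to the cap.
- vial1_center (a point): Another such vial (as vial0; may be absent).
- vial2_center (a point): Another such vial (as vial0; may be absent).
- vial3_center (a point): Another such vial (as vial0; may be absent).
- vial4_center (a point): Another such vial (as vial0; may be absent).
- jar: Small white plastic jar, 33 mm across, 34 mm tall, standing on the mat; to be left alone (origin under its centre).
- pen: Marker pen, 125 mm long, 11 mm thick, lying at one edge of the mat; to be left alone. Origin under its middle, x along its length.
Mind the look-alikes: they are no part of the job. What is shaped like the part that bears vial1_center but brown or turquoise is not meant.

How it is judged (in metres and radians):
On the way, in this order (a step that is already met when the one before it is completed fails the run):
1. every vial lies in the dispatch bay (x of vial0_center in the frame of sender between -0.01 and 0.147 m and y of vial0_center in the frame of sender between -0.098 and 0.008 m and z of each of vial0_center, vial1_center, vial2_center, vial3_center, vial4_center in the frame of sender below 0.115 m and x of vial1_center in the frame of sender between -0.01 and 0.147 m and y of vial1_center in the frame of sender between -0.098 and 0.008 m and x of vial2_center in the frame of sender between -0.01 and 0.147 m and y of vial2_center in the frame of sender between -0.098 and 0.008 m and x of vial3_center in the frame of sender between -0.01 and 0.147 m and y of vial3_center in the frame of sender between -0.098 and 0.008 m and x of vial4_center in the frame of sender between -0.01 and 0.147 m and y of vial4_center in the frame of sender between -0.098 and 0.008 m), for 0.2 s.
2. the shutter is fully shut (value of joint shutter above 0.104 m), for 0.2 s.
3. with the shutter shut, the send valve is pressed down to its stop (value of joint shutter above 0.104 m and value of joint send_valve above 0.0088 m), for 0.1 s.
At the end, for the whole second after the job is handed in: Every vial that is present lies at rest inside the dispatch bay, the tray is back level (within 0.1 rad), the shutter is shut to within 7 mm of its end and the send valve, after having been pressed to within 1.2 mm of its stop, has sprung back (within 2 mm) (all of step 1 and linear speed of each of vial0, vial1, vial2, vial3, vial4 below 0.05 m/s and value of joint shutter above 0.104 m and value of joint send_valve below 0.002 m and value of joint tray below 0.1 rad); the robot touches nothing.
It fails at once if the tray is pushed down with the gripper (tipped beyond 0.35 rad with more than 4 N from the fingers) (value of joint tray above 0.35 rad and contact force between the fingers and tray above 4 N).
It fails at once if the tray is pushed down with a vial still gripped (tipped beyond 0.5 rad with the vial squeezed by more than 3 N) (value of joint tray above 0.5 rad and (contact force between the fingers and vial0 above 3 N or contact force between the fingers and vial1 above 3 N or contact force between the fingers and vial2 above 3 N or contact force between the fingers and vial3 above 3 N or contact force between the fingers and vial4 above 3 N)).
It fails at once if a vial is dropped on the sender from a height (let go of, it falls faster than 0.9 m/s while still above the deck) ((z of vial0_center in the frame of sender above 0.195 m and linear speed of vial0 above 0.9 m/s and contact force between the fingers and vial0 below 0.05 N) or (z of vial1_center in the frame of sender above 0.195 m and linear speed of vial1 above 0.9 m/s and contact force between the fingers and vial1 below 0.05 N) or (z of vial2_center in the frame of sender above 0.195 m and linear speed of vial2 above 0.9 m/s and contact force between the fingers and vial2 below 0.05 N) or (z of vial3_center in the frame of sender above 0.195 m and linear speed of vial3 above 0.9 m/s and contact force between the fingers and vial3 below 0.05 N) or (z of vial4_center in the frame of sender above 0.195 m and linear speed of vial4 above 0.9 m/s and contact force between the fingers and vial4 below 0.05 N)).
It fails at once if the send valve is pressed (more than 6 mm) while the shutter is not shut (value of joint send_valve above 0.006 m and value of joint shutter below 0.095 m).
It fails at once if the jar or the pen on the mat is moved by more than 6 cm (distance of any of jar, pen from where it was at the start of the episode above 0.06 m).
Of vial0, vial1, vial2, vial3, vial4 only 3 to 5 are there at a start; the rules pass over those that are not, and their reading is None.
At some moment in a run one of vial0, vial1, vial2, vial3, vial4 may be knocked a few centimetres aside while the robot is not near it.
It also fails if it takes over 210 s, if anything falls off the work surface, if the arm or the gripper's body presses on something with over 40 N, if the wrist force passes 120 N, or if a joint passes its speed limit or range.

## Working session

There is one attempt and no reset: what is moved stays moved. The work goes in short steps, Python scripts to look and compute and a tool call to move; the robot and the scene stay as the last step left them, time stands still between calls to the robot, and variables do not carry over. Pictures are saved under pics/ and viewed, on a budget of 14 in all, crops included, one or two more only if the job needs it, and the job is handed in when it is done.

Besides the shell and the picture viewer there is one more tool, called after "Request:" by a JSON object that holds its "api" and its "payload", one argument or row to a line. carry_out: Moves the arm, as the interface text tells. Its arguments: {"type":"object","properties":{"moves":{"type":"array"},"jaw":{"type":"number"},"newtons":{"type":"number"}},"required":["moves"]}

```bash
mkdir -p pics; cat > h.py <<'E'
import numpy as np, cv2
from bench import manip
def cam(n):
    c=manip.read_camera(n); c['f']=c['img'].shape[0]/2/np.tan(np.radians(c['fovy'])/2); return c
def ray(c,u,v,z):
    M=np.linalg.inv(c['world_to_cam']); d=M[:3,:3]@np.array([(u-c['cx'])/c['f'],(v-c['cy'])/c['f'],1]); o=M[:3,3]
    return o+d*(z-o[2])/d[2]
def pix(c,p):
    q=c['world_to_cam']@np.append(p,1); return c['f']*q[0]/q[2]+c['cx'],c['f']*q[1]/q[2]+c['cy']
def cloud(c):
    h,w=c['depth'].shape; v,u=np.mgrid[:h,:w]; z=c['depth']
    P=np.stack([(u-c['cx'])/c['f']*z,(v-c['cy'])/c['f']*z,z,np.ones_like(z)],-1)
    return (P@np.linalg.inv(c['world_to_cam']).T)[...,:3]
def save(n,im): cv2.imwrite('pics/'+n+'.png',im[...,::-1])
E
python3 - <<'E'
from h import *
s=manip.get_state(); print(s)
a=cam('scene');b=cam('top')
for c in(a,b): print(c['fovy'],np.linalg.inv(c['world_to_cam'])[:3].round(3))
save('s0',a['img']);save('t0',cv2.resize(b['img'],(800,600)))
E
```

```text
{'clock': 0.0, 'q': array([-78.81725257,  24.93524669,   1.4313249 ,  90.19064598,
        -0.66688583,  64.97349959,  -4.30300182]), 'qd': array([ 0.06543678, -0.00367213, -0.05867203,  0.0678566 ,  0.05292271,
        0.056682  ,  0.04216902]), 'joint_efforts': array([-4.84519242e-04, -6.67867470e+01,  9.84572098e-01, -3.14451206e+01,
       -6.05960051e-02,  4.30666760e-02,  1.70302865e-04]), 'position': array([0.18326482, 0.59697456, 0.2259477 ]), 'tcp_rot': array([-1.79909156e+02,  6.39834981e-03,  1.62933216e+02]), 'contact_force': array([ 0.39595304, -0.31101477, -0.53804612]), 'wrist_torque': array([ 0.01446053,  0.00575807, -0.00996925]), 'width': 0.9996746983271206}
48.937483249834145 [[-0.55  -0.793  0.262  0.259]
 [-0.835  0.523 -0.168  0.248]
 [-0.003 -0.311 -0.95   1.143]]
57.66000677677268 [[-0.042 -0.971  0.234  0.361]
 [-0.999  0.04  -0.015  0.058]
 [ 0.005 -0.234 -0.972  0.917]]
```

View pics/t0.png

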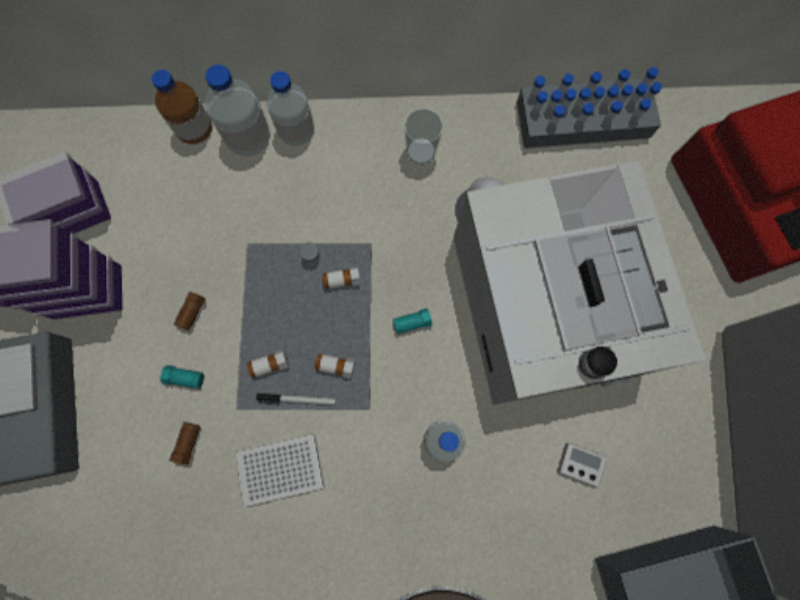

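View pics/s0.png

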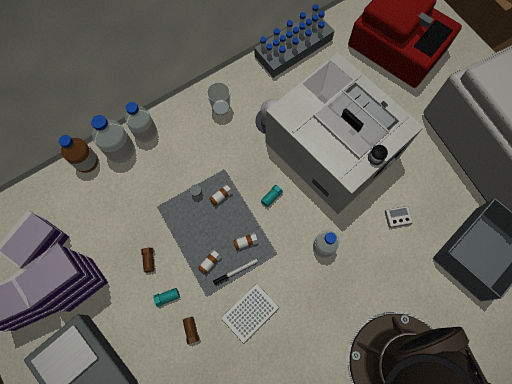

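Three amber vials with white caps lie on the mat, in t0 at (341,279), (268,364) and (335,366). The brown ones at (188,310) and (185,443) and the turquoise ones at (412,321) and (182,377) lie off the mat and have the wrong colour, so they are ignored. The sender's shutter is about half shut, with its handle at (592,282) and the valve at (600,360).

```bash
cat >> h.py <<'E'
def vials(c,z=0.017,show=False):
    """amber blobs + adjoining white cap -> centre, yaw to cap; on-mat filter done by caller"""
    im=c['img']; hsv=cv2.cvtColor(im,cv2.COLOR_RGB2HSV); P=cloud(c)
    hgt=(P[...,2]>0.012)&(P[...,2]<0.045)&(P[...,0]>0.3)
    m=cv2.morphologyEx((hgt*255).astype(np.uint8),cv2.MORPH_OPEN,np.ones((3,3)))
    n,l,st,ce=cv2.connectedComponentsWithStats(m); out=[]
    for i in range(1,n):
        if not 80<st[i,4]<3000: continue
        k=l==i; am=k&(hsv[...,0]<18)&(hsv[...,1]>120); wh=k&(hsv[...,1]<70)&(hsv[...,2]>110)
        q=P[k]; r=cv2.minAreaRect(q[:,:2].astype(np.float32)); 
        bx=cv2.boxPoints(r); e=[bx[1]-bx[0],bx[2]-bx[1]]; e=max(e,key=np.linalg.norm)
        out.append(dict(c=np.round(r[0],4),L=np.round(sorted(r[1]),3),yaw=round(np.degrees(np.arctan2(e[1],e[0]))%180,1),am=int(am.sum()),wh=int(wh.sum()),uv=ce[i].round(),rgb=im[k].mean(0).round(),zt=q[:,2].max().round(3)))
    return out
E
python3 - <<'E'
from h import *
for n in('top','scene'):
    c=cam(n);P=cloud(c)
    for v in vials(c): print(n,v)
    m=(abs(P[...,2]-.190)<.006)&(P[...,0]>.3)&(P[...,1]<.05)&(P[...,1]>-.5)
    m=cv2.morphologyEx((m*255).astype(np.uint8),cv2.MORPH_OPEN,np.ones((3,3)))
    k,l,st,ce=cv2.connectedComponentsWithStats(m); i=1+st[1:,4].argmax()
    q=P[(l>0)][:, :2].astype(np.float32); r=cv2.minAreaRect(P[l==i][:,:2].astype(np.float32)); print('deck',r, st[1:,4]); 
    for z0,z1 in((.205,.240),):
        m=(P[...,2]>z0)&(P[...,2]<z1)&(P[...,0]>.3)&(P[...,1]<.05)&(P[...,1]>-.4)
        k,l,st,ce=cv2.connectedComponentsWithStats((m*255).astype(np.uint8))
        for i in range(1,k):
            if 30<st[i,4]<2000:
                q=P[l==i]; print(z0,ce[i].round(),st[i,4],cv2.minAreaRect(q[:,:2].astype(np.float32)),np.percentile(q[:,2],[5,95]))
c=cam('top'); im=c['img']
save('crops',np.hstack([cv2.resize(im[150:270,150:270],(400,400),interpolation=cv2.INTER_CUBIC),cv2.resize(im[100:260,290:450],(400,400),interpolation=cv2.INTER_CUBIC)]))
E
```

```text
top {'c': array([ 0.9142, -0.319 ]), 'L': array([0.101, 0.243]), 'yaw': np.float32(91.0), 'am': 0, 'wh': 0, 'uv': array([371.,  83.]), 'rgb': array([49., 53., 54.]), 'zt': np.float64(0.045)}
top {'c': array([0.9086, 0.3964]), 'L': array([0.024, 0.065]), 'yaw': np.float32(123.1), 'am': 19, 'wh': 0, 'uv': array([125.,  84.]), 'rgb': array([62., 59., 55.]), 'zt': np.float64(0.045)}
top {'c': array([0.8834, 0.2951]), 'L': array([0.031, 0.08 ]), 'yaw': np.float32(120.6), 'am': 0, 'wh': 0, 'uv': array([161.,  92.]), 'rgb': array([69., 71., 69.]), 'zt': np.float64(0.045)}
top {'c': array([0.8937, 0.2158]), 'L': array([0.023, 0.063]), 'yaw': np.float32(99.8), 'am': 0, 'wh': 0, 'uv': array([189.,  87.]), 'rgb': array([69., 71., 68.]), 'zt': np.float64(0.045)}
top {'c': array([ 0.8854, -0.0148]), 'L': array([0.015, 0.046]), 'yaw': np.float32(78.8), 'am': 0, 'wh': 0, 'uv': array([270.,  85.]), 'rgb': array([93., 98., 94.]), 'zt': np.float64(0.045)}
top {'c': array([ 0.7072, -0.5047]), 'L': array([0.014, 0.256]), 'yaw': np.float32(18.7), 'am': 450, 'wh': 0, 'uv': array([453., 139.]), 'rgb': arra
[... 7223 characters left out ...]
array([27., 28., 28.]), 'zt': np.float64(0.045)}
scene {'c': array([0.3583, 0.3909]), 'L': array([0.03 , 0.062]), 'yaw': np.float32(161.1), 'am': 266, 'wh': 0, 'uv': array([190., 330.]), 'rgb': array([66., 41., 24.]), 'zt': np.float64(0.034)}
deck ((0.5676811933517456, -0.2132055014371872), (0.30098065733909607, 0.2640712857246399), 8.889880180358887) [8221    9   14    9   58   17   17]
0.205 [352. 119.] 220 ((0.5454216599464417, -0.21432854235172272), (0.05935204029083252, 0.01607295125722885), 9.391287803649902) [0.20759108 0.23165408]
0.205 [379. 153.] 219 ((0.43960922956466675, -0.21120542287826538), (0.03647340461611748, 0.035688720643520355), 9.019522666931152) [0.20697228 0.23206197]
```

View pics/crops.png

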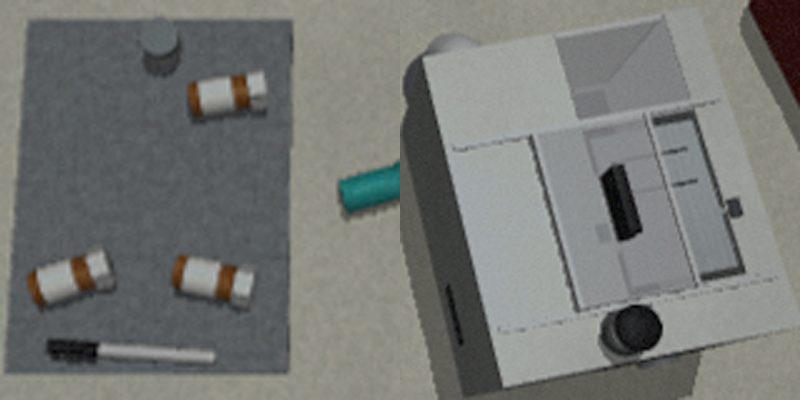

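The crop confirms it: three amber vials with their caps to the right. The pen and jar have clearance, the sender yaw is about 8.9° and the shutter is about 57% shut. Now a helper that turns world targets into tool shifts.

```bash
cat >> h.py <<'E'
from scipy.spatial.transform import Rotation as R
S0=np.array([.567,-.2125,0]); SY=8.87
def W(p): return S0+R.from_euler('z',SY,degrees=True).apply(p)
def go(*ts):
    """chain of (xyz,yaw): rows relative to present pose for each"""
    s=manip.get_state(); r=R.from_euler('xyz',s['tcp_rot'],degrees=True); y0=s['tcp_rot'][2]
    print(round(s['clock'],2),s['position'].round(4),s['tcp_rot'].round(1),'w',round(s['width'],3),'F',s['contact_force'].round(1))
    for p,y in ts:
        d=r.inv().apply(np.array(p)-s['position']); t=(y0-y+180)%360-180
        print(np.round(p,4),y,'->',d.round(3),'turn',np.radians(t).round(3))
E
python3 - <<'E'
from h import *
h=np.array([.5447,-.2135,.38])
go(((.25,.5,.38),90),(h,8.87))
for n,p in dict(spot=(.013,-.045,.19),hopen=(-.022,.066,.217),hshut=(-.022,-.045,.217)).items(): print(n,W(p).round(4))
E
```

```text
0.25 [0.1833 0.5973 0.2264] [-180.     0.   162.9] w 1.0 F [-0.2 -0.4  0.2]
[0.25 0.5  0.38] 90 -> [-0.092 -0.074 -0.154] turn 1.273
[ 0.5447 -0.2135  0.38  ] 8.87 -> [-0.583 -0.669 -0.153] turn 2.689
spot [ 0.5868 -0.255   0.19  ]
hopen [ 0.5351 -0.1507  0.217 ]
hshut [ 0.5522 -0.2604  0.217 ]
```

Request:
{"api": "carry_out", "payload": {
  "moves": [
    {"xyz": [-0.03, -0.02, -0.06], "turn": 0.15},
    {"xyz": [-0.06, -0.04, -0.12], "turn": 0.3},
    {"xyz": [-0.09, -0.07, -0.15], "turn": 0.48},
    {"xyz": [-0.12, -0.12, -0.15], "turn": 0.66},
    {"xyz": [-0.16, -0.16, -0.15], "turn": 0.84},
    {"xyz": [-0.2, -0.2, -0.15], "turn": 1.02},
    {"xyz": [-0.24, -0.24, -0.15], "turn": 1.2},
    {"xyz": [-0.28, -0.28, -0.15], "turn": 1.38},
    {"xyz": [-0.32, -0.32, -0.15], "turn": 1.56},
    {"xyz": [-0.36, -0.36, -0.15], "turn": 1.72}
  ],
  "jaw": 0,
  "newtons": 15
}}

```text
clock: 1.5
position: [0.4224, 0.1459, 0.3769]
tcp_rot: [180.0, -0.0, 64.1]
contact_force: [0.6, 1.0, -0.2]
width: 0.496
```

```bash
python3 -c "
from h import *
go(((.5447,-.2135,.30),8.87))"
```

```text
1.5 [0.4224 0.1459 0.3769] [180.   -0.   64.1] w 0.496 F [ 0.6  1.  -0.2]
[ 0.5447 -0.2135  0.3   ] 8.87 -> [-0.27   0.267  0.077] turn 0.964
```

Request:
{"api": "carry_out", "payload": {
  "moves": [
    {"xyz": [-0.04, 0.04, 0.0], "turn": 0.15},
    {"xyz": [-0.08, 0.08, 0.0], "turn": 0.3},
    {"xyz": [-0.12, 0.12, 0.0], "turn": 0.45},
    {"xyz": [-0.16, 0.16, 0.0], "turn": 0.6},
    {"xyz": [-0.2, 0.2, 0.01], "turn": 0.75},
    {"xyz": [-0.24, 0.235, 0.04], "turn": 0.9},
    {"xyz": [-0.265, 0.26, 0.06], "turn": 0.964},
    {"xyz": [-0.27, 0.267, 0.077], "turn": 0.964},
    {"xyz": [-0.27, 0.267, 0.077], "turn": 0.964},
    {"xyz": [-0.27, 0.267, 0.077], "turn": 0.964}
  ]
}}

```text
clock: 2.75
position: [0.5463, -0.2098, 0.3004]
tcp_rot: [-180.0, -0.1, 9.3]
contact_force: [-0.7, -0.4, 0.6]
width: 0.499
```

```bash
python3 -c "
from h import *
go(((.5447,-.2135,.204),8.87),((*W((-.022,.068,0))[:2],.204),8.87))"
```

```text
2.75 [ 0.5463 -0.2098  0.3004] [-1.8e+02 -1.0e-01  9.3e+00] w 0.499 F [-0.7 -0.4  0.6]
[ 0.5447 -0.2135  0.204 ] 8.87 -> [-0.002  0.003  0.096] turn 0.007
[ 0.5348 -0.1487  0.204 ] 8.87 -> [-0.002 -0.062  0.096] turn 0.007
```

Request:
{"api": "carry_out", "payload": {
  "moves": [
    {"xyz": [-0.002, 0.003, 0.03], "turn": 0.007},
    {"xyz": [-0.002, 0.003, 0.06], "turn": 0.007},
    {"xyz": [-0.002, 0.003, 0.08], "turn": 0.007},
    {"xyz": [-0.002, 0.003, 0.09], "turn": 0.007},
    {"xyz": [-0.002, 0.003, 0.096], "turn": 0.007},
    {"xyz": [-0.002, 0.003, 0.096], "turn": 0.007},
    {"xyz": [-0.002, 0.003, 0.096], "turn": 0.007},
    {"xyz": [-0.002, 0.003, 0.096], "turn": 0.007},
    {"xyz": [-0.002, 0.003, 0.096], "turn": 0.007},
    {"xyz": [-0.002, 0.003, 0.096], "turn": 0.007}
  ]
}}

```text
clock: 4.0
position: [0.5445, -0.2145, 0.2038]
tcp_rot: [180.0, -0.0, 8.7]
contact_force: [0.9, 1.0, -0.6]
width: 0.502
```

Request:
{"api": "carry_out", "payload": {
  "moves": [
    {"xyz": [0, 0, 0], "turn": 0},
    {"xyz": [0, 0, 0], "turn": 0},
    {"xyz": [0, 0, 0], "turn": 0},
    {"xyz": [0, 0, 0], "turn": 0},
    {"xyz": [0, -0.01, 0], "turn": 0},
    {"xyz": [0, -0.025, 0], "turn": 0},
    {"xyz": [0, -0.04, 0], "turn": 0},
    {"xyz": [0, -0.055, 0], "turn": 0},
    {"xyz": [0, -0.062, 0], "turn": 0},
    {"xyz": [0, -0.065, 0], "turn": 0}
  ],
  "jaw": -1,
  "newtons": 15
}}

```text
clock: 5.25
position: [0.5343, -0.1501, 0.2037]
tcp_rot: [180.0, 0.0, 8.8]
contact_force: [0.9, -6.9, -5.5]
width: 0.129
```

```bash
python3 -c "
from h import *
go(((*W((-.022,.066,0))[:2],.204),8.87))"
```

```text
5.25 [ 0.5343 -0.1501  0.2037] [180.    0.    8.8] w 0.129 F [ 0.9 -6.9 -5.5]
[ 0.5351 -0.1507  0.204 ] 8.87 -> [ 0.001  0.001 -0.   ] turn -0.002
```

Request:
{"api": "carry_out", "payload": {
  "moves": [
    {"xyz": [0, 0, 0], "turn": 0},
    {"xyz": [0, 0.001, 0], "turn": 0},
    {"xyz": [0, 0.001, 0], "turn": 0},
    {"xyz": [0, 0.001, -0.03], "turn": 0},
    {"xyz": [0, 0.001, -0.07], "turn": 0},
    {"xyz": [0, -0.04, -0.1], "turn": -0.15},
    {"xyz": [0, -0.09, -0.1], "turn": -0.3},
    {"xyz": [0, -0.14, -0.1], "turn": -0.45},
    {"xyz": [0, -0.19, -0.1], "turn": -0.6},
    {"xyz": [0, -0.22, -0.1], "turn": -0.75}
  ],
  "jaw": 0
}}

```text
clock: 6.5
position: [0.5005, 0.07, 0.3038]
tcp_rot: [-180.0, -0.0, 52.2]
contact_force: [0.5, -0.4, -0.8]
width: 0.503
```

```bash
cat >> h.py <<'E'
def mat():
    for n in('top','scene'):
        for v in vials(cam(n)):
            if v['am']>20 and v['wh']>40: print(n,v['c'],v['L'],v['yaw'],v['uv'])
def handle():
    for n in('top','scene'):
        P=cloud(cam(n)); L=R.from_euler('z',-SY,degrees=True).apply((P-S0).reshape(-1,3)).reshape(P.shape)
        m=(abs(L[...,2]-.222)<.008)&(abs(L[...,0]+.022)<.05)&(abs(L[...,1])<.1)
        print(n,'handle',m.sum(),np.median(L[m],0).round(4) if m.any() else None)
E
python3 - <<'E'
from h import *
mat(); handle()
go(((.621,.1385,.12),98))
c=cam('top');save('t1',c['img'][:, :])
E
```

```text
scene [0.6207 0.1378] [0.033 0.063] 102.2 [221. 195.]
scene [0.4743 0.151 ] [0.031 0.062] 74.9 [246. 241.]
scene [0.4804 0.2617] [0.032 0.061] 104.4 [209. 261.]
top handle 215 [-0.0243  0.07    0.227 ]
scene handle 0 None
6.7 [0.5011 0.0672 0.3038] [180.   -0.   51.7] w 0.503 F [ 0.2 -0.7 -0.1]
[0.621  0.1385 0.12  ] 98 -> [0.13  0.05  0.184] turn -0.808
```

View pics/t1.png

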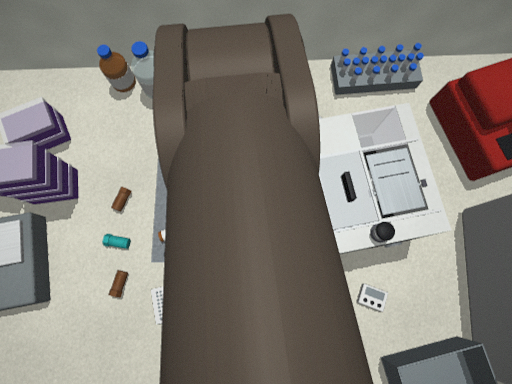

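The shutter is open and the tray shows level at (395,180) in t1. Next I go above vial A.

Request:
{"api": "carry_out", "payload": {
  "moves": [
    {"xyz": [0.03, 0.01, 0.0], "turn": -0.15},
    {"xyz": [0.06, 0.02, 0.01], "turn": -0.3},
    {"xyz": [0.09, 0.03, 0.04], "turn": -0.45},
    {"xyz": [0.12, 0.05, 0.08], "turn": -0.6},
    {"xyz": [0.13, 0.05, 0.12], "turn": -0.75},
    {"xyz": [0.13, 0.05, 0.16], "turn": -0.81},
    {"xyz": [0.13, 0.05, 0.184], "turn": -0.81},
    {"xyz": [0.13, 0.05, 0.184], "turn": -0.81},
    {"xyz": [0.13, 0.05, 0.184], "turn": -0.81},
    {"xyz": [0.13, 0.05, 0.184], "turn": -0.81}
  ]
}}

```text
clock: 8.0
position: [0.6219, 0.1381, 0.1213]
tcp_rot: [179.9, -0.0, 98.1]
contact_force: [0.0, -0.1, -0.0]
width: 0.5
```

```bash
python3 -c "
from h import *
c=cam('top')
for uv in((392,157),(390,176)):
  print(R.from_euler('z',-SY,degrees=True).apply(ray(c,*uv,.19)-S0).round(3))
mat()
go(((.6212,.1385,.007),98))"
```

```text
[ 0.03  -0.053  0.19 ]
[-0.012 -0.036  0.19 ]
top [0.4667 0.1348] [0.028 0.031] 176.5 [220. 235.]
scene [0.4743 0.1511] [0.031 0.062] 74.3 [245. 241.]
scene [0.4805 0.2618] [0.032 0.061] 105.0 [209. 262.]
8.15 [0.6213 0.1384 0.1206] [179.9  -0.   98.1] w 0.502 F [-0.6  0.9  0.3]
[0.6212 0.1385 0.007 ] 98 -> [ 0.    -0.     0.114] turn 0.002
```

Request:
{"api": "carry_out", "payload": {
  "moves": [
    {"xyz": [0, 0, 0.04], "turn": 0},
    {"xyz": [0, 0, 0.07], "turn": 0},
    {"xyz": [0, 0, 0.09], "turn": 0},
    {"xyz": [0, 0, 0.105], "turn": 0},
    {"xyz": [0, 0, 0.113], "turn": 0},
    {"xyz": [0, 0, 0.113], "turn": 0},
    {"xyz": [0, 0, 0.113], "turn": 0},
    {"xyz": [0, 0, 0.113], "turn": 0},
    {"xyz": [0, 0, 0.113], "turn": 0},
    {"xyz": [0, 0, 0.113], "turn": 0}
  ]
}}

```text
clock: 9.4
position: [0.621, 0.1383, 0.0069]
tcp_rot: [180.0, -0.0, 98.1]
contact_force: [0.4, -0.4, 0.1]
width: 0.5
```

Request:
{"api": "carry_out", "payload": {
  "moves": [
    {"xyz": [0, 0, 0], "turn": 0},
    {"xyz": [0, 0, 0], "turn": 0},
    {"xyz": [0, 0, 0], "turn": 0},
    {"xyz": [0, 0, 0], "turn": 0},
    {"xyz": [0, 0, 0], "turn": 0},
    {"xyz": [0, 0, -0.03], "turn": 0},
    {"xyz": [0, 0, -0.07], "turn": 0},
    {"xyz": [0, 0, -0.12], "turn": 0},
    {"xyz": [0, 0, -0.18], "turn": 0},
    {"xyz": [0, 0, -0.24], "turn": 0}
  ],
  "jaw": -1,
  "newtons": 12
}}

```text
clock: 10.65
position: [0.6204, 0.1381, 0.2485]
tcp_rot: [-180.0, 0.0, 98.1]
contact_force: [1.3, -0.0, 0.1]
width: 0.299
```

```bash
python3 -c "
from h import *
mat()
go(((.5868,-.255,.26),98.87))"
```

```text
scene [0.4744 0.151 ] [0.032 0.062] 74.5 [246. 241.]
scene [0.4805 0.2618] [0.032 0.061] 105.1 [209. 262.]
10.75 [0.6242 0.1382 0.254 ] [ 1.794e+02 -1.000e-01  9.810e+01] w 0.301 F [ 0.5 -0.3 -1.1]
[ 0.5868 -0.255   0.26  ] 98.87 -> [-0.384 -0.092 -0.008] turn -0.013
```

Gripped (27.6 mm). I carry it over the tray.

Request:
{"api": "carry_out", "payload": {
  "moves": [
    {"xyz": [-0.04, -0.01, -0.03], "turn": 0},
    {"xyz": [-0.09, -0.02, -0.03], "turn": 0},
    {"xyz": [-0.14, -0.034, -0.03], "turn": 0},
    {"xyz": [-0.19, -0.046, -0.03], "turn": 0},
    {"xyz": [-0.24, -0.058, -0.03], "turn": 0},
    {"xyz": [-0.29, -0.07, -0.03], "turn": 0},
    {"xyz": [-0.34, -0.082, -0.03], "turn": -0.01},
    {"xyz": [-0.37, -0.09, -0.02], "turn": -0.013},
    {"xyz": [-0.384, -0.092, -0.01], "turn": -0.013},
    {"xyz": [-0.384, -0.092, 0.0], "turn": -0.013}
  ]
}}

```text
clock: 12.0
position: [0.584, -0.2549, 0.2456]
tcp_rot: [-180.0, -0.0, 98.8]
contact_force: [-0.2, 0.5, -0.2]
width: 0.299
```

```bash
python3 -c "
from h import *
mat()
go(((.5868,-.255,.196),98.87))"
```

```text
top [0.4801 0.2634] [0.031 0.062] 104.3 [171. 233.]
top [0.4727 0.1527] [0.032 0.062] 76.2 [214. 234.]
scene [0.4735 0.1513] [0.032 0.062] 76.4 [245. 241.]
scene [0.4804 0.2619] [0.031 0.061] 106.1 [209. 262.]
12.1 [ 0.5841 -0.2525  0.2449] [-1.799e+02 -1.000e-01  9.900e+01] w 0.3 F [-0.2  0.4 -1.2]
[ 0.5868 -0.255   0.196 ] 98.87 -> [-0.003  0.002  0.049] turn 0.002
```

Request:
{"api": "carry_out", "payload": {
  "moves": [
    {"xyz": [-0.001, 0.001, 0.02], "turn": 0},
    {"xyz": [-0.001, 0.002, 0.035], "turn": 0},
    {"xyz": [-0.002, 0.002, 0.042], "turn": 0},
    {"xyz": [-0.002, 0.002, 0.046], "turn": 0},
    {"xyz": [-0.002, 0.002, 0.049], "turn": 0},
    {"xyz": [-0.002, 0.002, 0.05], "turn": 0},
    {"xyz": [-0.002, 0.002, 0.05], "turn": 0},
    {"xyz": [-0.002, 0.002, 0.05], "turn": 0},
    {"xyz": [-0.002, 0.002, 0.05], "turn": 0},
    {"xyz": [-0.002, 0.002, 0.05], "turn": 0}
  ]
}}

```text
clock: 13.35
position: [0.5864, -0.2566, 0.1968]
tcp_rot: [180.0, -0.0, 98.9]
contact_force: [-0.3, -0.5, -0.2]
width: 0.303
```

Request:
{"api": "carry_out", "payload": {
  "moves": [
    {"xyz": [0, 0, 0], "turn": 0},
    {"xyz": [0, 0, 0], "turn": 0},
    {"xyz": [0, 0, 0], "turn": 0},
    {"xyz": [0, 0, -0.02], "turn": 0},
    {"xyz": [0, 0, -0.05], "turn": 0},
    {"xyz": [0, 0, -0.09], "turn": 0},
    {"xyz": [0, 0, -0.12], "turn": 0},
    {"xyz": [0, 0, -0.12], "turn": 0},
    {"xyz": [0, 0, -0.12], "turn": 0},
    {"xyz": [0, 0, -0.12], "turn": 0}
  ],
  "jaw": 0
}}

```text
clock: 14.6
position: [0.5859, -0.2562, 0.3155]
tcp_rot: [-179.9, -0.1, 98.9]
contact_force: [0.9, 0.7, -0.3]
width: 0.5
```

```bash
python3 - <<'E'
from h import *
mat()
go(((.4737,.152,.18),75.3))
c=cam('scene');a=c['img'][70:230,220:420];b=cam('top')['img'][90:250,290:450]
save('p1',np.hstack([cv2.resize(a,(450,360)),cv2.resize(b,(360,360))])[:,:800])
E
```

```text
top [0.4804 0.2633] [0.032 0.062] 104.0 [171. 233.]
top [0.4731 0.1526] [0.032 0.062] 76.0 [214. 234.]
scene [0.4741 0.1511] [0.031 0.062] 75.6 [245. 241.]
scene [0.4804 0.2617] [0.031 0.061] 104.9 [209. 262.]
14.7 [ 0.5861 -0.2563  0.3158] [-179.9   -0.    98.9] w 0.496 F [ 0.7 -0.3 -0.1]
[0.4737 0.152  0.18  ] 75.3 -> [ 0.421 -0.048  0.136] turn 0.412
```

View pics/p1.png

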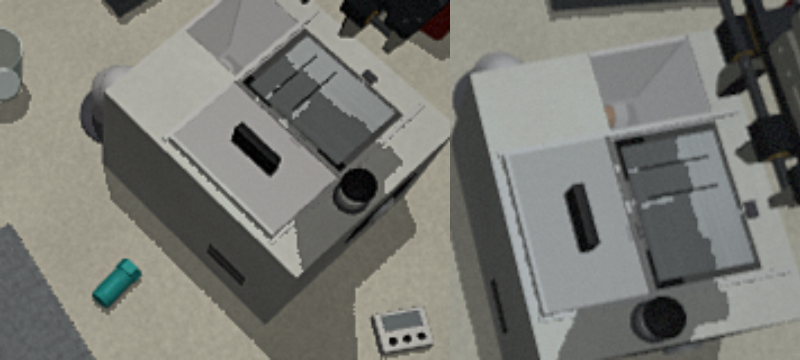

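The first vial is in the bay, visible through the window at (615,112), and the tray is level again. Next is vial C.

Request:
{"api": "carry_out", "payload": {
  "moves": [
    {"xyz": [0.05, -0.005, 0.0], "turn": 0.1},
    {"xyz": [0.1, -0.01, 0.0], "turn": 0.2},
    {"xyz": [0.15, -0.016, 0.0], "turn": 0.3},
    {"xyz": [0.2, -0.022, 0.0], "turn": 0.41},
    {"xyz": [0.25, -0.028, 0.0], "turn": 0.41},
    {"xyz": [0.3, -0.034, 0.03], "turn": 0.41},
    {"xyz": [0.35, -0.04, 0.07], "turn": 0.41},
    {"xyz": [0.39, -0.045, 0.1], "turn": 0.41},
    {"xyz": [0.415, -0.048, 0.13], "turn": 0.41},
    {"xyz": [0.421, -0.048, 0.15], "turn": 0.412}
  ]
}}

```text
clock: 16.05
position: [0.4727, 0.154, 0.1653]
tcp_rot: [-179.9, 0.0, 75.5]
contact_force: [0.2, -0.2, 0.9]
width: 0.5
```

```bash
python3 -c "
from h import *
mat()
go(((.4737,.152,.007),75.5))"
```

```text
top [0.4684 0.1332] [0.022 0.031] 168.3 [221. 235.]
scene [0.4803 0.2618] [0.031 0.061] 105.5 [209. 262.]
16.15 [0.4724 0.1525 0.1649] [-1.798e+02  1.000e-01  7.540e+01] w 0.499 F [-0.3 -0.2 -0.7]
[0.4737 0.152  0.007 ] 75.5 -> [0.    0.002 0.158] turn -0.002
```

Request:
{"api": "carry_out", "payload": {
  "moves": [
    {"xyz": [0, 0.001, 0.05], "turn": 0},
    {"xyz": [0, 0.001, 0.09], "turn": 0},
    {"xyz": [0, 0.001, 0.12], "turn": 0},
    {"xyz": [0, 0.001, 0.14], "turn": 0},
    {"xyz": [0, 0.001, 0.15], "turn": 0},
    {"xyz": [0, 0.001, 0.157], "turn": 0},
    {"xyz": [0, 0.001, 0.157], "turn": 0},
    {"xyz": [0, 0.001, 0.157], "turn": 0},
    {"xyz": [0, 0.001, 0.157], "turn": 0},
    {"xyz": [0, 0.001, 0.157], "turn": 0}
  ]
}}

```text
clock: 17.4
position: [0.4751, 0.1519, 0.01]
tcp_rot: [180.0, -0.0, 75.3]
contact_force: [-0.6, 0.6, -0.3]
width: 0.5
```

Request:
{"api": "carry_out", "payload": {
  "moves": [
    {"xyz": [0, 0, 0], "turn": 0},
    {"xyz": [0, 0, 0], "turn": 0},
    {"xyz": [0, 0, 0], "turn": 0},
    {"xyz": [0, 0, 0], "turn": 0},
    {"xyz": [0, 0, 0], "turn": 0},
    {"xyz": [0, 0, -0.03], "turn": 0},
    {"xyz": [0, 0, -0.07], "turn": 0},
    {"xyz": [0, 0, -0.13], "turn": 0},
    {"xyz": [0, 0, -0.19], "turn": 0},
    {"xyz": [0, 0, -0.25], "turn": 0}
  ],
  "jaw": -1,
  "newtons": 12
}}

```text
clock: 18.65
position: [0.4745, 0.1515, 0.2617]
tcp_rot: [-180.0, 0.0, 75.3]
contact_force: [0.2, 0.7, -1.0]
width: 0.299
```

```bash
python3 -c "
from h import *
mat()
go(((.5868,-.255,.26),98.87))"
```

```text
scene [0.4806 0.2618] [0.031 0.061] 104.4 [209. 262.]
18.75 [0.4781 0.1524 0.2657] [179.6  -0.4  75.2] w 0.298 F [ 1.5  0.3 -1.1]
[ 0.5868 -0.255   0.26  ] 98.87 -> [-0.366  0.209  0.005] turn -0.412
```

Request:
{"api": "carry_out", "payload": {
  "moves": [
    {"xyz": [-0.04, 0.022, -0.02], "turn": -0.05},
    {"xyz": [-0.085, 0.048, -0.02], "turn": -0.1},
    {"xyz": [-0.13, 0.074, -0.02], "turn": -0.15},
    {"xyz": [-0.175, 0.1, -0.02], "turn": -0.2},
    {"xyz": [-0.22, 0.126, -0.02], "turn": -0.25},
    {"xyz": [-0.265, 0.151, -0.02], "turn": -0.3},
    {"xyz": [-0.31, 0.177, -0.02], "turn": -0.36},
    {"xyz": [-0.345, 0.197, -0.01], "turn": -0.41},
    {"xyz": [-0.364, 0.209, 0.0], "turn": -0.41},
    {"xyz": [-0.364, 0.209, 0.0], "turn": -0.41}
  ]
}}

```text
clock: 20.0
position: [0.5834, -0.2553, 0.2579]
tcp_rot: [-179.8, -0.0, 98.6]
contact_force: [-0.2, 0.6, 0.3]
width: 0.3
```

```bash
python3 -c "
from h import *
mat()
go(((.5868,-.255,.199),98.87))"
```

```text
top [0.4802 0.2629] [0.032 0.061] 105.0 [171. 233.]
scene [0.4808 0.2619] [0.032 0.061] 104.5 [209. 262.]
20.1 [ 0.5843 -0.2528  0.2591] [-1.799e+02 -1.000e-01  9.880e+01] w 0.303 F [0.6 0.3 0.4]
[ 0.5868 -0.255   0.199 ] 98.87 -> [-0.003  0.002  0.06 ] turn -0.002
```

Request:
{"api": "carry_out", "payload": {
  "moves": [
    {"xyz": [-0.001, 0.001, 0.025], "turn": 0},
    {"xyz": [-0.001, 0.002, 0.043], "turn": 0},
    {"xyz": [-0.002, 0.002, 0.052], "turn": 0},
    {"xyz": [-0.002, 0.002, 0.056], "turn": 0},
    {"xyz": [-0.002, 0.002, 0.059], "turn": 0},
    {"xyz": [-0.002, 0.002, 0.06], "turn": 0},
    {"xyz": [-0.002, 0.002, 0.06], "turn": 0},
    {"xyz": [-0.002, 0.002, 0.06], "turn": 0},
    {"xyz": [-0.002, 0.002, 0.06], "turn": 0},
    {"xyz": [-0.002, 0.002, 0.06], "turn": 0}
  ]
}}

```text
clock: 21.35
position: [0.5869, -0.2551, 0.1998]
tcp_rot: [180.0, 0.0, 98.8]
contact_force: [-0.2, 0.8, -0.7]
width: 0.303
```

Request:
{"api": "carry_out", "payload": {
  "moves": [
    {"xyz": [0, 0, 0], "turn": 0},
    {"xyz": [0, 0, 0], "turn": 0},
    {"xyz": [0, 0, 0], "turn": 0},
    {"xyz": [0, 0, -0.02], "turn": 0},
    {"xyz": [0, 0, -0.05], "turn": 0},
    {"xyz": [0, 0, -0.09], "turn": 0},
    {"xyz": [0, 0, -0.12], "turn": 0},
    {"xyz": [0, 0, -0.12], "turn": 0},
    {"xyz": [0, 0, -0.12], "turn": 0},
    {"xyz": [0, 0, -0.12], "turn": 0}
  ],
  "jaw": 0
}}

```text
clock: 22.6
position: [0.5864, -0.2547, 0.3185]
tcp_rot: [-179.9, -0.1, 98.8]
contact_force: [0.1, -0.4, -0.8]
width: 0.5
```

```bash
python3 - <<'E'
from h import *
mat()
go(((.4805,.2625,.165),104.5))
c=cam('scene');a=c['img'][70:230,220:420];b=cam('top')['img'][90:250,290:450]
save('p2',np.hstack([cv2.resize(a,(420,360)),cv2.resize(b,(360,360))])[:,:800])
E
```

```text
top [0.4799 0.2628] [0.032 0.061] 105.0 [170. 233.]
scene [0.4809 0.2619] [0.032 0.061] 104.4 [209. 262.]
22.7 [ 0.5865 -0.2548  0.3188] [-179.9   -0.    98.8] w 0.497 F [ 0.2 -0.5 -0.5]
[0.4805 0.2625 0.165 ] 104.5 -> [ 0.527 -0.026  0.154] turn -0.1
```

View pics/p2.png

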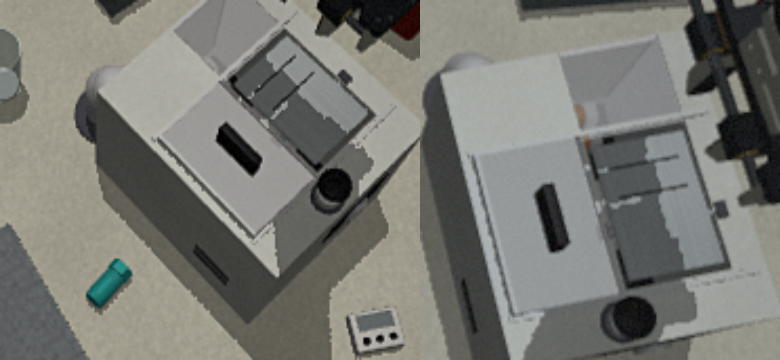

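Amber now shows at two places behind the window, (580,112) and (588,142), and the tray is level. On to the last vial.

Request:
{"api": "carry_out", "payload": {
  "moves": [
    {"xyz": [0.06, -0.003, 0.0], "turn": -0.05},
    {"xyz": [0.12, -0.006, 0.0], "turn": -0.1},
    {"xyz": [0.18, -0.009, 0.0], "turn": -0.1},
    {"xyz": [0.24, -0.012, 0.0], "turn": -0.1},
    {"xyz": [0.3, -0.015, 0.0], "turn": -0.1},
    {"xyz": [0.36, -0.018, 0.02], "turn": -0.1},
    {"xyz": [0.42, -0.021, 0.05], "turn": -0.1},
    {"xyz": [0.47, -0.024, 0.09], "turn": -0.1},
    {"xyz": [0.51, -0.026, 0.12], "turn": -0.1},
    {"xyz": [0.527, -0.026, 0.15], "turn": -0.1}
  ]
}}

```text
clock: 24.05
position: [0.4793, 0.2651, 0.1682]
tcp_rot: [-180.0, -0.0, 104.7]
contact_force: [0.6, -0.3, -1.1]
width: 0.5
```

```bash
python3 -c "
from h import *
mat()
go(((.4805,.2625,.007),104.5))"
```

```text
top [0.4837 0.2518] [0.031 0.038] 103.3 [175. 232.]
24.15 [0.4782 0.2632 0.1667] [-1.797e+02  1.000e-01  1.047e+02] w 0.499 F [-0.2  0.2  0. ]
[0.4805 0.2625 0.007 ] 104.5 -> [-0.001  0.003  0.16 ] turn 0.004
```

Request:
{"api": "carry_out", "payload": {
  "moves": [
    {"xyz": [0, 0.001, 0.05], "turn": 0},
    {"xyz": [0, 0.001, 0.09], "turn": 0},
    {"xyz": [0, 0.001, 0.12], "turn": 0},
    {"xyz": [0, 0.001, 0.14], "turn": 0},
    {"xyz": [0, 0.001, 0.155], "turn": 0},
    {"xyz": [0, 0.001, 0.161], "turn": 0},
    {"xyz": [0, 0.001, 0.161], "turn": 0},
    {"xyz": [0, 0.001, 0.161], "turn": 0},
    {"xyz": [0, 0.001, 0.161], "turn": 0},
    {"xyz": [0, 0.001, 0.161], "turn": 0}
  ]
}}

```text
clock: 25.4
position: [0.482, 0.2622, 0.0091]
tcp_rot: [180.0, -0.0, 104.5]
contact_force: [-0.7, 1.0, 0.3]
width: 0.502
```

Request:
{"api": "carry_out", "payload": {
  "moves": [
    {"xyz": [0, 0, 0], "turn": 0},
    {"xyz": [0, 0, 0], "turn": 0},
    {"xyz": [0, 0, 0], "turn": 0},
    {"xyz": [0, 0, 0], "turn": 0},
    {"xyz": [0, 0, 0], "turn": 0},
    {"xyz": [0, 0, -0.03], "turn": 0},
    {"xyz": [0, 0, -0.07], "turn": 0},
    {"xyz": [0, 0, -0.13], "turn": 0},
    {"xyz": [0, 0, -0.19], "turn": 0},
    {"xyz": [0, 0, -0.25], "turn": 0}
  ],
  "jaw": -1,
  "newtons": 12
}}

```text
clock: 26.65
position: [0.4815, 0.2617, 0.2607]
tcp_rot: [180.0, -0.0, 104.5]
contact_force: [1.3, 2.1, -0.0]
width: 0.302
```

```bash
python3 -c "
from h import *
mat()
go(((.5868,-.255,.26),98.87))"
```

```text
26.75 [0.4849 0.2632 0.2653] [179.4  -0.2 104.5] w 0.301 F [-0.2  0.1 -0.9]
[ 0.5868 -0.255   0.26  ] 98.87 -> [-0.527 -0.031  0.003] turn 0.098
```

Request:
{"api": "carry_out", "payload": {
  "moves": [
    {"xyz": [-0.06, -0.003, -0.02], "turn": 0.02},
    {"xyz": [-0.12, -0.007, -0.02], "turn": 0.04},
    {"xyz": [-0.18, -0.01, -0.02], "turn": 0.06},
    {"xyz": [-0.24, -0.014, -0.02], "turn": 0.08},
    {"xyz": [-0.3, -0.017, -0.02], "turn": 0.098},
    {"xyz": [-0.36, -0.021, -0.02], "turn": 0.098},
    {"xyz": [-0.42, -0.025, -0.02], "turn": 0.098},
    {"xyz": [-0.48, -0.028, -0.02], "turn": 0.098},
    {"xyz": [-0.515, -0.031, -0.01], "turn": 0.098},
    {"xyz": [-0.525, -0.031, 0.0], "turn": 0.098}
  ]
}}

```text
clock: 28.0
position: [0.5823, -0.2571, 0.2578]
tcp_rot: [-179.9, 0.1, 98.6]
contact_force: [-0.6, -0.3, -0.9]
width: 0.306
```

```bash
python3 -c "
from h import *
mat()
go(((.5868,-.255,.198),98.87))"
```

```text
28.1 [ 0.5824 -0.2542  0.2569] [-1.799e+02 -1.000e-01  9.880e+01] w 0.299 F [-0.8  0.5 -0.6]
[ 0.5868 -0.255   0.198 ] 98.87 -> [-0.002  0.004  0.059] turn -0.001
```

Request:
{"api": "carry_out", "payload": {
  "moves": [
    {"xyz": [0, 0.001, 0.025], "turn": 0},
    {"xyz": [0, 0.002, 0.043], "turn": 0},
    {"xyz": [0, 0.003, 0.052], "turn": 0},
    {"xyz": [0, 0.003, 0.056], "turn": 0},
    {"xyz": [0, 0.003, 0.058], "turn": 0},
    {"xyz": [0, 0.003, 0.059], "turn": 0},
    {"xyz": [0, 0.003, 0.059], "turn": 0},
    {"xyz": [0, 0.003, 0.059], "turn": 0},
    {"xyz": [0, 0.003, 0.059], "turn": 0},
    {"xyz": [0, 0.003, 0.059], "turn": 0}
  ]
}}

```text
clock: 29.35
position: [0.5862, -0.2536, 0.1998]
tcp_rot: [180.0, -0.0, 98.9]
contact_force: [-0.0, -0.0, -0.4]
width: 0.303
```

Request:
{"api": "carry_out", "payload": {
  "moves": [
    {"xyz": [0, 0, 0], "turn": 0},
    {"xyz": [0, 0, 0], "turn": 0},
    {"xyz": [0, 0, 0], "turn": 0},
    {"xyz": [0, 0, -0.02], "turn": 0},
    {"xyz": [0, 0, -0.05], "turn": 0},
    {"xyz": [0, 0, -0.09], "turn": 0},
    {"xyz": [0, 0, -0.12], "turn": 0},
    {"xyz": [0, 0, -0.12], "turn": 0},
    {"xyz": [0, 0, -0.12], "turn": 0},
    {"xyz": [0, 0, -0.12], "turn": 0}
  ],
  "jaw": 0
}}

```text
clock: 30.6
position: [0.5857, -0.2532, 0.3185]
tcp_rot: [-179.9, -0.1, 98.9]
contact_force: [-0.4, -0.2, -0.4]
width: 0.502
```

```bash
python3 - <<'E'
from h import *
mat();handle()
go(((*W((-.022,.066,0))[:2],.29),8.87))
c=cam('scene');a=c['img'][70:230,220:420];b=cam('top')['img'][90:250,290:450]
save('p3',np.hstack([cv2.resize(a,(420,360)),cv2.resize(b,(360,360))])[:,:800])
E
```

```text
top handle 211 [-0.0237  0.07    0.2272]
scene handle 138 [-0.0221  0.0702  0.227 ]
30.8 [ 0.586  -0.2534  0.3191] [-180.    -0.    98.9] w 0.502 F [ 0.7 -0.1  0.5]
[ 0.5351 -0.1507  0.29  ] 8.87 -> [ 0.109 -0.034  0.029] turn 1.571
```

View pics/p3.png

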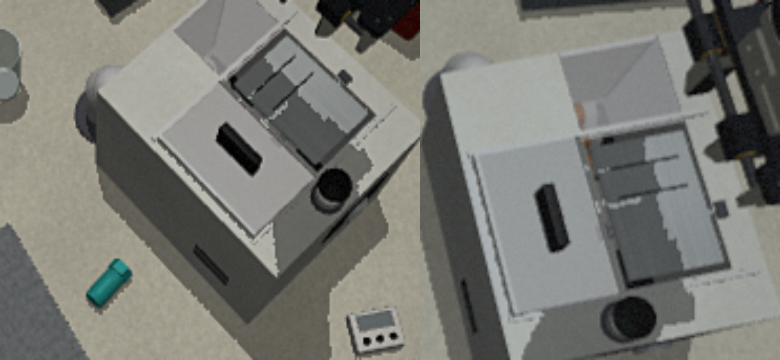

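The tray is empty and level, and the mat has no amber vial left. I move to the handle and check the window on the way.

Request:
{"api": "carry_out", "payload": {
  "moves": [
    {"xyz": [0.02, -0.006, 0.0], "turn": 0.18},
    {"xyz": [0.04, -0.012, 0.0], "turn": 0.36},
    {"xyz": [0.06, -0.018, 0.0], "turn": 0.54},
    {"xyz": [0.08, -0.024, 0.0], "turn": 0.72},
    {"xyz": [0.1, -0.03, 0.0], "turn": 0.9},
    {"xyz": [0.11, -0.034, 0.01], "turn": 1.08},
    {"xyz": [0.11, -0.034, 0.01], "turn": 1.26},
    {"xyz": [0.11, -0.034, 0.02], "turn": 1.43},
    {"xyz": [0.11, -0.034, 0.03], "turn": 1.571},
    {"xyz": [0.11, -0.034, 0.03], "turn": 1.571}
  ]
}}

```text
clock: 32.15
position: [0.5353, -0.1498, 0.2891]
tcp_rot: [-180.0, 0.1, 8.9]
contact_force: [-0.5, 0.9, 0.6]
width: 0.501
```

```bash
python3 - <<'E'
from h import *
go(((*W((-.022,.068,0))[:2],.204),8.87))
a=cam('scene');b=cam('top')
P=[W((x,y,.19)) for x,y in((0,-.1),(.15,-.1),(.15,.01),(0,.01))]
o=[]
for c in(a,b):
    q=np.array([pix(c,p) for p in P]).astype(int); u0,v0=q.min(0)-5;u1,v1=q.max(0)+15
    o.append(cv2.resize(c['img'][v0:v1,u0:u1],(400,400),interpolation=cv2.INTER_CUBIC))
save('win',cv2.convertScaleAbs(np.hstack(o),alpha=1.4))
E
```

```text
32.15 [ 0.5353 -0.1498  0.2891] [-1.8e+02  1.0e-01  8.9e+00] w 0.501 F [-0.5  0.9  0.6]
[ 0.5348 -0.1487  0.204 ] 8.87 -> [-0.    -0.001  0.085] turn 0.001
```

View pics/win.png

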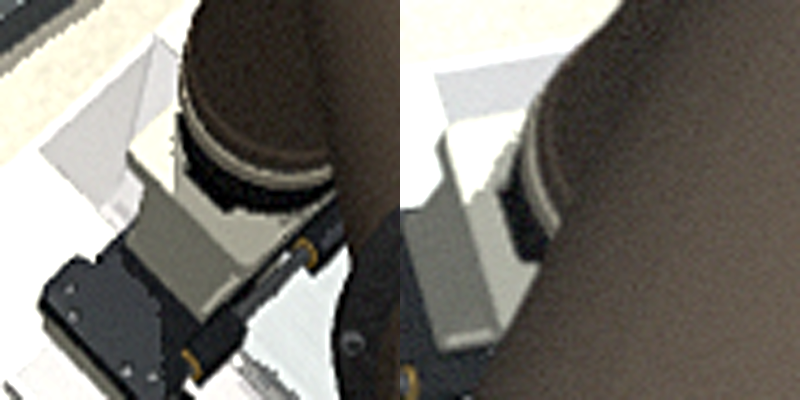

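This view is blocked by the arm. The p3 evidence is enough: the tray is empty and level, and no vials remain outside. Closing the shutter.

Request:
{"api": "carry_out", "payload": {
  "moves": [
    {"xyz": [0, -0.001, 0.03], "turn": 0},
    {"xyz": [0, -0.001, 0.06], "turn": 0},
    {"xyz": [0, -0.001, 0.075], "turn": 0},
    {"xyz": [0, -0.001, 0.082], "turn": 0},
    {"xyz": [0, -0.001, 0.085], "turn": 0},
    {"xyz": [0, -0.001, 0.085], "turn": 0},
    {"xyz": [0, -0.001, 0.085], "turn": 0},
    {"xyz": [0, -0.001, 0.085], "turn": 0},
    {"xyz": [0, -0.001, 0.085], "turn": 0},
    {"xyz": [0, -0.001, 0.085], "turn": 0}
  ]
}}

```text
clock: 33.5
position: [0.5354, -0.1491, 0.2048]
tcp_rot: [-180.0, -0.0, 8.9]
contact_force: [0.2, 0.9, 0.3]
width: 0.503
```

Request:
{"api": "carry_out", "payload": {
  "moves": [
    {"xyz": [0, 0, 0], "turn": 0},
    {"xyz": [0, 0, 0], "turn": 0},
    {"xyz": [0, 0, 0], "turn": 0},
    {"xyz": [0, 0, 0], "turn": 0},
    {"xyz": [0, 0.015, 0], "turn": 0},
    {"xyz": [0, 0.035, 0], "turn": 0},
    {"xyz": [0, 0.055, 0], "turn": 0},
    {"xyz": [0, 0.075, 0], "turn": 0},
    {"xyz": [0, 0.092, 0], "turn": 0},
    {"xyz": [0, 0.103, 0], "turn": 0}
  ],
  "jaw": -1,
  "newtons": 15
}}

```text
clock: 34.75
position: [0.5515, -0.2518, 0.2047]
tcp_rot: [-180.0, -0.0, 8.8]
contact_force: [0.9, 1.1, 1.3]
width: 0.125
```

Request:
{"api": "carry_out", "payload": {
  "moves": [
    {"xyz": [0, 0.004, 0], "turn": 0},
    {"xyz": [0, 0.008, 0], "turn": 0},
    {"xyz": [0, 0.01, 0], "turn": 0},
    {"xyz": [0, 0.012, 0], "turn": 0},
    {"xyz": [0, 0.012, 0], "turn": 0},
    {"xyz": [0, 0.012, 0], "turn": 0},
    {"xyz": [0, 0.012, 0], "turn": 0},
    {"xyz": [0, 0.012, 0], "turn": 0},
    {"xyz": [0, 0.012, 0], "turn": 0},
    {"xyz": [0, 0.012, 0], "turn": 0}
  ]
}}

```text
clock: 36.0
position: [0.5527, -0.2596, 0.2046]
tcp_rot: [-179.7, 0.0, 9.0]
contact_force: [-4.5, 11.4, 8.7]
width: 0.127
```

```bash
python3 -c "
from h import *
go(((*W((-.022,-.045,0))[:2],.204),8.87))"
```

```text
36.0 [ 0.5527 -0.2596  0.2046] [-179.7    0.     9. ] w 0.127 F [-4.5 11.4  8.7]
[ 0.5522 -0.2604  0.204 ] 8.87 -> [-0.001  0.001  0.001] turn 0.002
```

Request:
{"api": "carry_out", "payload": {
  "moves": [
    {"xyz": [0, -0.004, 0], "turn": 0},
    {"xyz": [0, -0.004, 0], "turn": 0},
    {"xyz": [0, -0.004, 0], "turn": 0},
    {"xyz": [0, -0.004, -0.03], "turn": 0},
    {"xyz": [0, -0.004, -0.07], "turn": 0},
    {"xyz": [-0.03, -0.04, -0.1], "turn": 0},
    {"xyz": [-0.06, -0.09, -0.1], "turn": 0},
    {"xyz": [-0.08, -0.14, -0.1], "turn": 0},
    {"xyz": [-0.1, -0.19, -0.1], "turn": 0},
    {"xyz": [-0.1, -0.25, -0.1], "turn": 0}
  ],
  "jaw": 0
}}

```text
clock: 37.25
position: [0.4194, -0.0485, 0.3051]
tcp_rot: [-180.0, 0.0, 8.7]
contact_force: [0.2, 0.4, 0.9]
width: 0.503
```

```bash
python3 - <<'E'
from h import *
mat();handle()
go(((.4392,-.2105,.26),8.87))
b=cam('top'); a=cam('scene')
o=[cv2.resize(c['img'][v0:v1,u0:u1],(400,400),interpolation=cv2.INTER_CUBIC) for c,(v0,v1,u0,u1) in((a,(50,200,270,420)),(b,(95,255,290,450)))]
save('win2',cv2.convertScaleAbs(np.hstack(o),alpha=1.4))
E
```

```text
top handle 0 None
scene handle 0 None
37.45 [ 0.4201 -0.0467  0.3055] [-179.9   -0.     9.1] w 0.504 F [ 0.2 -0.6 -0.4]
[ 0.4392 -0.2105  0.26  ] 8.87 -> [-0.007  0.165  0.045] turn 0.005
```

View pics/win2.png

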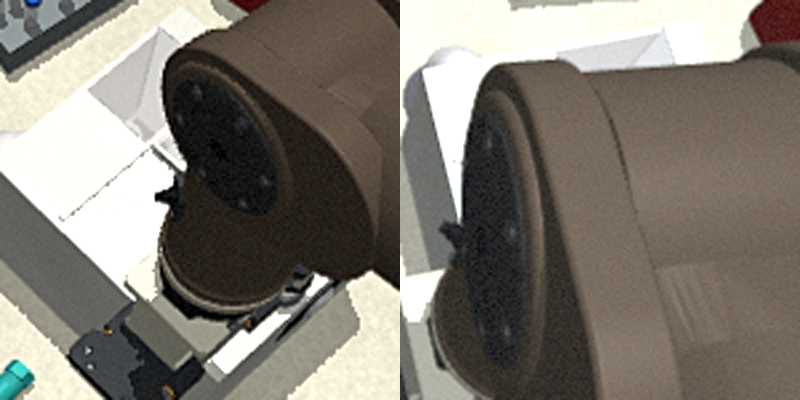

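The arm blocks the view again, so I clear it to the left for one check before the valve.

Request:
{"api": "carry_out", "payload": {
  "moves": [
    {"xyz": [0, -0.05, -0.02], "turn": -0.1},
    {"xyz": [0, -0.1, -0.02], "turn": -0.2},
    {"xyz": [0, -0.15, -0.02], "turn": -0.3},
    {"xyz": [0, -0.2, -0.02], "turn": -0.4},
    {"xyz": [0, -0.25, -0.02], "turn": -0.5},
    {"xyz": [0, -0.3, -0.02], "turn": -0.6},
    {"xyz": [0, -0.34, -0.02], "turn": -0.7},
    {"xyz": [0, -0.36, -0.02], "turn": -0.8},
    {"xyz": [0, -0.36, -0.02], "turn": -0.9},
    {"xyz": [0, -0.36, -0.02], "turn": -1.0}
  ],
  "jaw": -1
}}

```text
clock: 38.8
position: [0.3669, 0.306, 0.3247]
tcp_rot: [180.0, 0.1, 66.1]
contact_force: [0.3, 0.0, 0.8]
width: 0.007
```

```bash
python3 - <<'E'
from h import *
mat();handle()
go(((.4392,-.2105,.30),8.87),((.4392,-.2105,.30),66))
b=cam('top'); a=cam('scene')
o=[cv2.resize(c['img'][v0:v1,u0:u1],(400,400),interpolation=cv2.INTER_CUBIC) for c,(v0,v1,u0,u1) in((a,(50,170,290,410)),(b,(95,225,315,445)))]
save('win3',cv2.convertScaleAbs(np.hstack(o),alpha=1.4))
E
```

```text
top handle 234 [-0.0239 -0.0401  0.2268]
scene handle 142 [-0.0231 -0.0401  0.2269]
39.0 [0.3661 0.3063 0.3251] [-1.80e+02  1.00e-01  6.58e+01] w 0.006 F [-0.   0.   0.7]
[ 0.4392 -0.2105  0.3   ] 8.87 -> [-0.441  0.278  0.026] turn 0.994
[ 0.4392 -0.2105  0.3   ] 66 -> [-0.441  0.278  0.026] turn -0.003
```

View pics/win3.png

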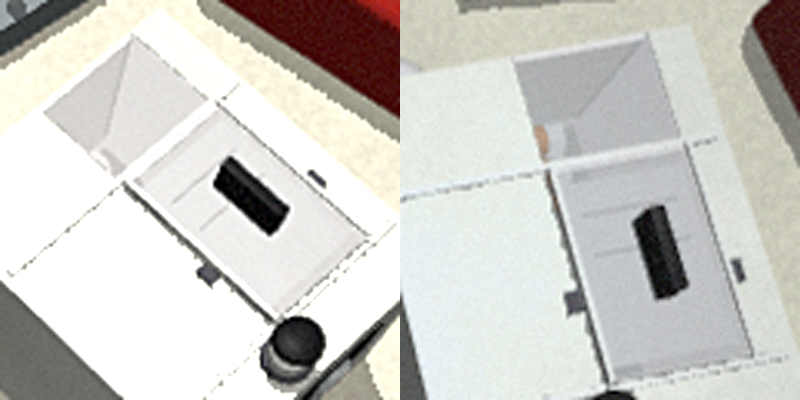

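The shutter is shut: the handle moved 110 mm to its end stop. A vial shows behind the window at (545,140) and the tray is level. Now the valve.

Request:
{"api": "carry_out", "payload": {
  "moves": [
    {"xyz": [-0.05, 0.031, 0.0], "turn": 0},
    {"xyz": [-0.1, 0.063, 0.0], "turn": 0},
    {"xyz": [-0.15, 0.095, 0.0], "turn": 0},
    {"xyz": [-0.2, 0.126, 0.0], "turn": 0},
    {"xyz": [-0.25, 0.158, 0.0], "turn": 0},
    {"xyz": [-0.3, 0.189, 0.0], "turn": 0},
    {"xyz": [-0.35, 0.221, 0.0], "turn": 0},
    {"xyz": [-0.4, 0.252, 0.01], "turn": 0},
    {"xyz": [-0.43, 0.271, 0.02], "turn": 0},
    {"xyz": [-0.441, 0.278, 0.026], "turn": 0}
  ]
}}

```text
clock: 40.35
position: [0.4405, -0.2108, 0.2987]
tcp_rot: [-180.0, 0.1, 65.9]
contact_force: [-0.7, 0.5, 0.5]
width: 0.003
```

```bash
python3 -c "
from h import *
go(((.4392,-.2105,.234),66),((.4392,-.2105,.22),66))"
```

```text
40.35 [ 0.4405 -0.2108  0.2987] [-1.80e+02  1.00e-01  6.59e+01] w 0.003 F [-0.7  0.5  0.5]
[ 0.4392 -0.2105  0.234 ] 66 -> [-0.    -0.001  0.065] turn -0.001
[ 0.4392 -0.2105  0.22  ] 66 -> [-0.    -0.001  0.079] turn -0.001
```

Request:
{"api": "carry_out", "payload": {
  "moves": [
    {"xyz": [0, -0.001, 0.03], "turn": 0},
    {"xyz": [0, -0.001, 0.055], "turn": 0},
    {"xyz": [0, -0.001, 0.065], "turn": 0},
    {"xyz": [0, -0.001, 0.07], "turn": 0},
    {"xyz": [0, -0.001, 0.075], "turn": 0},
    {"xyz": [0, -0.001, 0.079], "turn": 0},
    {"xyz": [0, -0.001, 0.082], "turn": 0},
    {"xyz": [0, -0.001, 0.084], "turn": 0},
    {"xyz": [0, -0.001, 0.084], "turn": 0},
    {"xyz": [0, -0.001, 0.084], "turn": 0}
  ]
}}

```text
clock: 41.6
position: [0.4401, -0.2082, 0.2194]
tcp_rot: [180.0, -0.2, 66.1]
contact_force: [-19.9, 13.0, 64.2]
width: 0.001
```

The head is at its stop: TCP at z = 0.2194, firm force. I release, lift and retreat.

Request:
{"api": "carry_out", "payload": {
  "moves": [
    {"xyz": [0, 0, -0.005], "turn": 0},
    {"xyz": [0, 0, -0.015], "turn": 0},
    {"xyz": [0, 0, -0.03], "turn": 0},
    {"xyz": [0, 0, -0.06], "turn": 0},
    {"xyz": [0.02, 0, -0.1], "turn": 0},
    {"xyz": [0.08, -0.05, -0.11], "turn": 0},
    {"xyz": [0.14, -0.09, -0.11], "turn": 0},
    {"xyz": [0.2, -0.12, -0.11], "turn": 0},
    {"xyz": [0.25, -0.15, -0.11], "turn": 0},
    {"xyz": [0.3, -0.18, -0.11], "turn": 0}
  ]
}}

```text
clock: 42.85
position: [0.4029, 0.0874, 0.3265]
tcp_rot: [-180.0, -0.2, 66.2]
contact_force: [1.3, 1.0, -0.0]
width: 0.005
```

Request:
{"api": "carry_out", "payload": {
  "moves": [
    {"xyz": [0.05, -0.03, 0], "turn": 0},
    {"xyz": [0.1, -0.06, 0], "turn": 0},
    {"xyz": [0.12, -0.08, 0], "turn": 0},
    {"xyz": [0.12, -0.08, 0], "turn": 0},
    {"xyz": [0.12, -0.08, 0], "turn": 0},
    {"xyz": [0.12, -0.08, 0], "turn": 0},
    {"xyz": [0.12, -0.08, 0], "turn": 0},
    {"xyz": [0.12, -0.08, 0], "turn": 0},
    {"xyz": [0.12, -0.08, 0], "turn": 0},
    {"xyz": [0.12, -0.08, 0], "turn": 0}
  ]
}}

```text
clock: 44.1
position: [0.3785, 0.2272, 0.3254]
tcp_rot: [-180.0, 0.0, 66.1]
contact_force: [0.8, 0.3, 0.1]
width: 0.009
```

```bash
python3 - <<'E'
from h import *
mat();handle();go()
for n in('top','scene'):
    c=cam(n);P=cloud(c); m=(np.hypot(P[...,0]-.439,P[...,1]+.2105)<.01)&(P[...,2]>.2); print(n,'valve z',m.sum(),np.median(P[m][:,2]).round(4))
b=cam('top');save('end',cv2.resize(b['img'],(800,600)))
E
```

```text
top handle 232 [-0.0231 -0.04    0.2268]
scene handle 138 [-0.0217 -0.0401  0.2268]
44.3 [0.3785 0.2273 0.3254] [-180.     0.    66.1] w 0.002 F [-0.5  0.2  0.1]
top valve z 76 0.2287
scene valve z 51 0.2306
```

View pics/end.png

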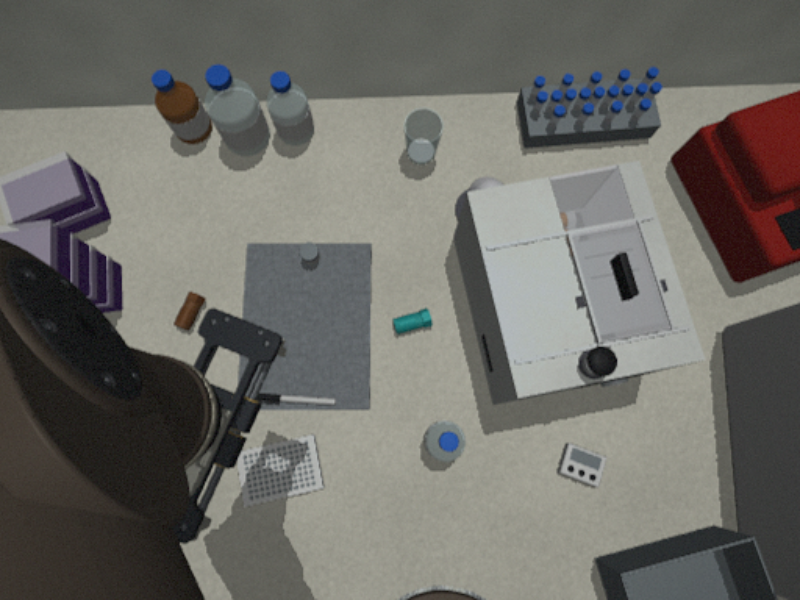

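The mat holds only the jar (310,253) and the pen (300,400), both where they started. The shutter is shut, the valve is back up at about 0.230 m, the tray is level and the arm is clear.

```bash
python3 -c "
from bench import manip
print(manip.job_done())"
```

```text
the job is handed in; nothing more can be done
None
```

I sent all three amber vials: each was laid on the bay side of the tray, which tipped it in and swung back level. I then slid the shutter shut, pressed the valve to its stop, let it spring back, and handed the job in at about 44 s with no verdict reported.

**Last checks**
- **Shutter:** it moved 110 mm of its 111 mm travel and stopped firmly against its end.
- **Valve:** the fingers reached 219 mm above the bench, which is the stop to within about 1 mm. Afterwards the head measured 229 to 231 mm, so it is back up.
- **Tray and mat:** the tray looks level and empty, and no amber vial is left outside. The jar and pen are where they started, and the arm is clear.

**Less certain**
- **Bay contents:** only one or two vials could be made out through the bay window. I infer the third is in from the empty, level tray and the cleared mat. Two of my four views through the window were blocked by the arm.
- **Valve force:** the force reading at the valve stop was about 64 N, higher than I meant. It was on the fingertips and below the 120 N wrist limit.

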